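# Gauge the wall of a bisque cup at the pencil cross

### The job

Check the wall of the unglazed cup that has a pencil cross on its side: lift the lever thickness gauge out of its wooden block, squeeze its two grips to spread the jaws, lower them over the cup's rim with the plain jaw inside and the sprung foot outside, then ease the grips until the lever is fully released and the gauge's own spring closes it gently on the wall, the foot on the cross and the tip of the inner jaw against the inside. Finish while holding the gauge there: upright, square to the wall, still, carried by the gripper, with the cup standing in its place. Leave the other pottery alone.

Things in the scene. Friction and masses are not known exactly. Their poses are not given: they have to be found in the camera images.
- gauge: Lever thickness gauge of aluminium and steel with a small round dial, built like a clothes peg, 0.15 kg, 129 mm high; starts upright in the block, jaws down. Origin: tip of the anvil ball on its inner (fixed) jaw. x: measuring line from anvil to foot; z: up, to the grips. Jaw ends reach z = -6 mm; dial 30 mm across at z = 52 to 82 mm, facing -y.
- grip_point (a point): Where to take the gauge: midway between the outer faces of its two upright grips at rest, x = 1.5, y = 0, z = 103 mm in the gauge's frame. Fingers close along the gauge's x: 47 mm over the grips at rest, 35 mm squeezed fully. The grips are 18 mm wide (along y) and stand from z = 55 to 121 mm.
- fixed_grip (a point): On the flat outer face of the fixed grip, x = -22, z = 103 mm of the gauge. This grip and the inner jaw are one piece: as the fingers ease by some width, the fixed grip and inner jaw follow their finger by half of it (the inner jaw goes away from the wall).
- thumb_pad (a point): Crown of the rounded pad on the lever grip, x = 25, z = 103 mm of the gauge at rest.
- flange (a point): Middle of the underside of the gauge's rest flange (34 mm along x, 46 mm along y, 6 mm thick), z = 44 mm of the gauge; the gauge hangs on it in the block. The flange must stay above the cup's rim.
- gauge_lever (a joint): Lever of the gauge, rad: 0 at rest (jaws closed), 0.27 squeezed fully. Pivot at x = 0, z = 58 mm of the gauge. Its return spring is preloaded: the lever starts to move at about 9 N of squeeze and needs 14 N for the full 0.27; a grip of 4 to 7 N carries the gauge with the lever at rest. Free gap between anvil and foot: 17 mm squeezed fully, 1.5 mm at rest.
- plunger (a joint): Sprung plunger in the lever jaw, m: 0 extended, up to 0.007 as its foot is pushed away from the anvil; 2 N at first touch, 4 N fully in. With the lever at rest and foot and anvil both on this cup it reads about 0.0035. The plunger alone is strong enough to slide the cup until the wall meets the anvil.
- foot (a point): Tip of the plunger's foot, which must touch the cross: x = 1.5, y = 0, z = 0 mm of the gauge at rest. The lever jaw behind it is a bar 10 mm wide at x = 10 to 15, with a bushing and the plunger's tail out to x = 31 mm.
- foot_ball: The 7 mm ball on the end of the plunger; origin at the ball's centre, 3.5 mm behind the foot's tip.
- anvil: The 8 mm ball at the end of the inner jaw; origin at the ball's centre, 4 mm behind its tip (gauge x = -4 mm). The inner jaw is a bar 10 mm wide (y) at x = -9 to -4 mm.
- cup: The marked cup: unglazed pale bisque, one ear, loose, upright; bowl 67 mm across, 66 mm high, 0.16 kg. Origin: on the table, NOT under the bowl's centre: the bowl's axis is at x = 0, y = 15 mm of the cup's frame; the ear points to -y and reaches y = -49 mm. z up.
- pencil_mark: Dark pencil cross, 14 mm, outside on the cup's wall with a small tick over the rim above it, a quarter turn from the ear, on the side that roughly faces the robot. Origin: middle of the cross on the outer face, 44 mm above the table. x: straight out of the wall, level; z: up. The wall here fills x = -5 to 0 mm, upright from rim to cross, almost flat inside.
- rim_at_mark (a point): Middle of the rim's top edge straight above the cross, 21.5 mm higher.
- tool_block: Fixed wooden block 88 x 74 x 64 mm with an upright slot 58 x 19 mm (long along x) right through and three small empty holes; origin at the centre of its underside, x the gauge's x at the start. The gauge hangs with its origin at x = -15.5, z = 20 mm; its jaw ends are 50 mm below the block's top, and the slot leaves room to squeeze the jaws fully open.
- plain_cup: A second cup of the same shape and frame without a mark, loose: a bystander.
- vase: Small bisque vase, 66 mm across, 100 mm high, loose: a bystander. Origin at the centre of its underside.
- snail: Bisque snail figurine, 23 x 91 x 51 mm, loose: a bystander. Origin at the centre of its underside.

How it is judged:
By the outcome, as a careful person would: the job done as asked, in the order asked, and still so for the second after the job is handed in, while the arm keeps its last pose, push and grip.
It also fails if it takes over 45 s, if anything falls off the work surface, if the arm or the gripper's body presses on something with over 40 N, if the wrist force passes 120 N, or if a joint passes its speed limit or range.

### The arm

A 7-joint arm with a two-finger parallel gripper is mounted at the origin on a cart in front of the work surface, level with it; the furniture and walls round the work are solid. World frame = base frame: x ahead of the robot, y to its left, z up, the work surface at z = 0. Lengths are in m, angles in rad, forces in N, time in s.
With the tool pointing down it reaches from about 0.425 to 0.925 m from the base axis. Payload 6.8 kg.
Tool frame: the origin (TCP) lies at the very end of the fingers, on their centre line; the grasp point (between the pads) lies 19 mm behind it; z points along the fingers, y is the line along which they close (so a half turn about z gives the same grasp; the last joint's range is limited). The gripper opens to 85 mm and grips with 20 to 120 N. Pads are 22 mm wide; open, the fingers measure 114 mm over their backs; the gripper's body (76 mm by 85 mm) begins 54 mm behind the grasp point. The pads swing forward as they close: fully open they stand 13 mm farther back than shut.
Start: joints at [1.134, 0.477, 0.022, 1.555, -0.011, 1.109, -0.083], TCP at [0.218, -0.639, 0.205] pointing down, gripper open.
Joint ranges: [-2.96, 2.96], [-0.34, 2.1], [-1.41, 1.46], [0.24, 2.44], [-1.37, 4.51], [0.17, 1.92], [-2.96, 2.96]. Speed limits (rad/s): [2.39, 2.39, 3.14, 3.14, 3.14, 3.14, 3.14].

### API

Orientations are given as a unit quaternion [w, x, y, z].
In Python, from station import * gives the robot as it stands.
- The arm moves only by the tool jog_arm, never from a script. Its argument "moves" is one flat list of numbers, 7 for each row, row after row: the shift along the tool's x, y, z normalised to -1 to 1, where 1 is 20 mm, then the turn, a rotation vector about the tool's x, y, z normalised to -1 to 1, where 1 is 4 degrees, then the opening, from 0 (shut) to 1 (fully open). In form: [x, y, z, rx, ry, rz, claw, x, y, z, rx, ry, rz, claw, ...]. A call has exactly 8 rows; each row shifts and turns the commanded pose from where the row before left it, along the tool's axes as they then stand; what a row does not reach is not made up. A row lasts 1/12 s, in which the tool goes at most 41.7 mm and 7.16 degrees, less where a joint would pass 70% of its speed; a pose out of reach is approached as far as the arm can. A call with a number of a shift or a turn outside -1 to 1 is refused whole. A call with a gripper value outside its range is refused whole. The fingers move at their own pace and stop on an object; "grip_force" is the grip in N (left out, the last holds). Time passes only in rows, so rows that do not move let the fingers close, or fill a call up. It gives the time, the measured TCP pose, the force, the opening and the grip force at its end, in the units of the state.
- get_obs(): the state, without advancing time (a new reading comes with each control period).
- read_camera(name): name is "side" or "top"; returns a dict with "color" (420x560x3 uint8, blue, green, red), "fx", "fy", "cx", "cy" (pixels), "rvec" (rotation vector, rad) and "tvec" (3), from world to camera coordinates, as OpenCV has them. Camera axes: x right, y down, z forward; pixel columns grow to the right and rows downward; lengths in m; the calibration is good to about 2 mm. A picture is of the moment at which its call begins. There is no depth.
- hand_in(): hands the job in; it is judged then, once.
The state is a dict: "t": time; "q": joint angles; "joint_vel": joint speeds; "joint_torque": joint torques, N m; "eef_pos": TCP position; "tool_rot": TCP orientation; "contact_force": force on the tool from outside, world axes, zero at the start; "torque": the same for the moment, N m; "gripper_width": opening from 0.0 (shut) to 1.0 (fully open); "grasp_force": force on a finger pad.
Only numpy, scipy, OpenCV 4.12 (cv2) and the standard library are available. Lean on these libraries where they do the work, as an engineer would, in place of code of your own. Each camera call takes 0.05 s, during which the arm holds its last target. There are 200 camera calls.

## Working session

There is one attempt and no reset: what is moved stays moved. The work goes in short steps, Python scripts to look and compute and a tool call to move; the robot and the scene stay as the last step left them, time stands still between calls to the robot, and variables do not carry over. Pictures are saved under pics/ and viewed, at most 10 in all, crops included, and the job is handed in when it is done.

Besides the shell and the picture viewer there is one more tool, called after "Request:" in YAML: its name, and indented under it one key for each argument. jog_arm: Moves the arm, as the interface text tells. Scaled input: -1 to 1 covers 20 mm each way for a shift and 4 degrees each way for a turn. Its arguments: {"type":"object","properties":{"moves":{"type":"array"},"grip_force":{"type":"number"}},"required":["moves"]}

```bash
mkdir -p pics
cat > h.py <<'E'
from station import *
import numpy as np, cv2
def cam(n):
    c=read_camera(n); R=cv2.Rodrigues(np.array(c["rvec"],float))[0]; t=np.array(c["tvec"],float).ravel()
    return c,R,t
def ray(c,R,t,u,v):
    d=R.T@np.array([(u-c["cx"])/c["fx"],(v-c["cy"])/c["fy"],1.]); o=-R.T@t
    return o,d/np.linalg.norm(d)
def onz(c,R,t,u,v,z):
    o,d=ray(c,R,t,u,v); return o+d*(z-o[2])/d[2]
def tri(a,b):
    (o1,d1),(o2,d2)=a,b
    s=np.linalg.lstsq(np.c_[d1,-d2],o2-o1,rcond=None)[0]
    p,q=o1+s[0]*d1,o2+s[1]*d2
    return (p+q)/2,np.linalg.norm(p-q)
def proj(c,R,t,P):
    q=R@np.array(P)+t; return q[0]/q[2]*c["fx"]+c["cx"],q[1]/q[2]*c["fy"]+c["cy"]
E
python3 - <<'E'
from h import *
for n in("side","top"):
    c,R,t=cam(n); cv2.imwrite(f"pics/{n}0.png",c["color"]); print(n,c["fx"],c["cx"],c["cy"],-R.T@t,R[2])
print(get_obs())
E
```

```text
side 460.63370617924033 285.31579670203877 213.77056584438833 [ 0.37136178 -0.69387206  0.66018592] [ 0.2029909   0.77617708 -0.59694542]
top 483.9105380075029 279.4131897457651 206.57517706130218 [0.39217889 0.02408375 1.29395957] [ 0.12313046 -0.00142648 -0.99238947]
{'t': 0.1, 'q': array([ 1.13386956,  0.47773818,  0.02233048,  1.55635965, -0.01149722,
        1.10926997, -0.08311814]), 'joint_vel': array([ 0.00108848, -0.00043134,  0.0002711 , -0.00265276, -0.00050886,
       -0.00114274, -0.0008474 ]), 'joint_torque': array([ 3.90591624e-03, -5.97758424e+01,  1.61310352e+00, -2.81954116e+01,
        1.27829664e-02,  5.01861039e-03, -4.96577840e-06]), 'eef_pos': array([ 0.21778721, -0.63829317,  0.20360583]), 'tool_rot': array([-8.00809859e-04,  9.86513069e-01,  1.63680438e-01, -1.92291718e-04]), 'contact_force': array([-0.58277294, -0.23074852,  0.49163861]), 'torque': array([ 0.0010022 ,  0.0049204 , -0.08910368]), 'grasp_force': 0.0, 'gripper_width': 1.000400240892967}
```

View pics/side0.png

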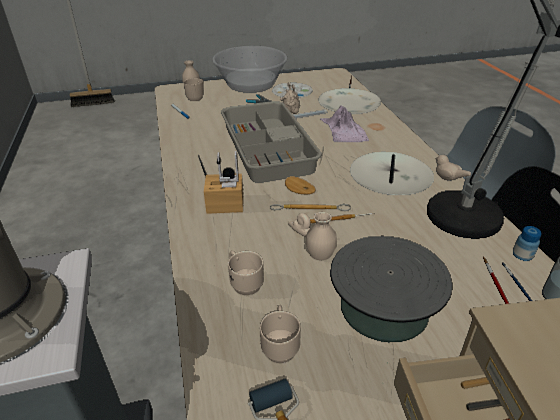

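View pics/top0.png

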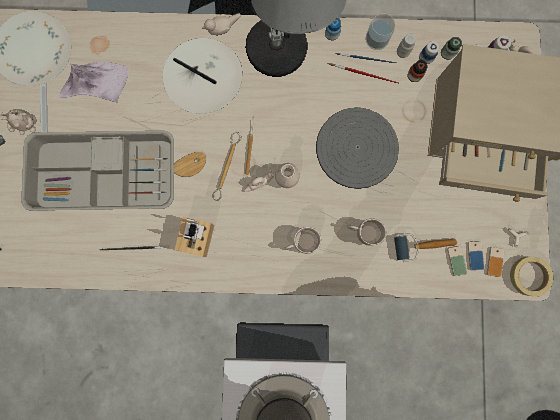

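The side view shows the block with the gauge at (224,190), cups at (246,272) and (280,335), and the vase and snail at (318,235). In the top view the block is at (193,236) and the cups at (305,239) and (370,231). I'll enlarge these areas.

Run:
```python
import cv2,numpy as np
s=cv2.imread("pics/side0.png");t=cv2.imread("pics/top0.png")
f=lambda i,x,y,w,h,k:cv2.resize(i[y:y+h,x:x+w],None,fx=k,fy=k,interpolation=cv2.INTER_CUBIC)
a=f(s,190,145,60,75,5); b=f(s,220,240,100,125,4)[:375*1+125]
A=np.zeros((600,800,3),np.uint8)
A[:375,:300]=a; A[:500,300:700]=b
cv2.imwrite("pics/zs.png",A)
B=np.zeros((600,800,3),np.uint8)
B[:300,:360]=f(t,165,205,60,50,6); B[300:600,:780]=f(t,265,205,130,50,6)
cv2.imwrite("pics/zt.png",B)
```

```text
(no output)
```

View pics/zs.png

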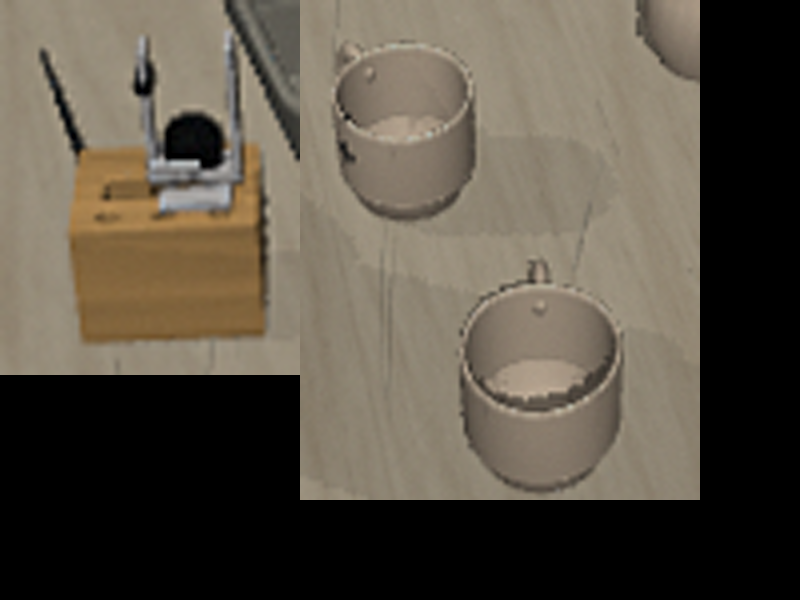

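View pics/zt.png

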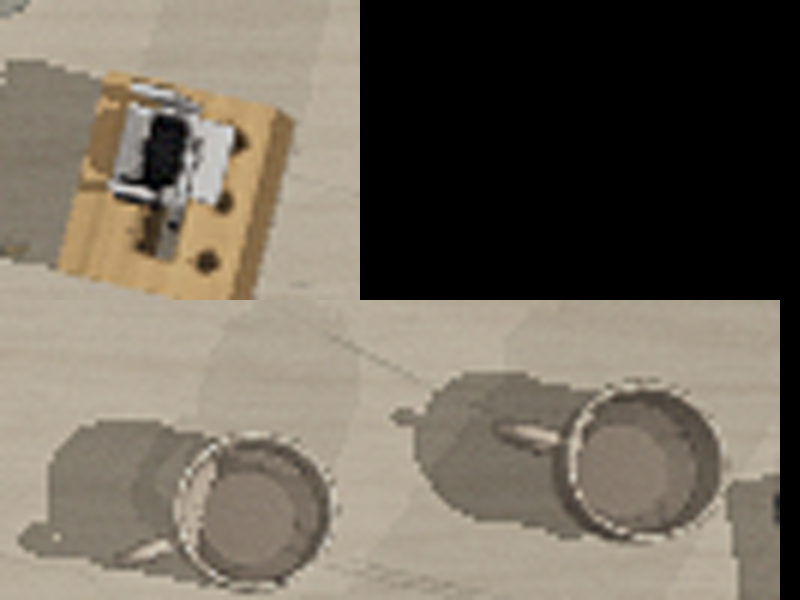

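The marked cup is the one at top (307,240) and side (246,263): its cross is at side (231.5,278) and the rim tick at top (311.7,251.3). In the side view the gauge's lever grip with the thumb pad is the left one, tip (219,153), and the straight fixed grip is on the right, tip (236,152). So gauge x points roughly towards the robot.

```bash
cat > m.py <<'E'
from h import *
S=cam("side");T=cam("top"); s=S[0]["color"]; t=T[0]["color"]
# block top face
x0,y0=165,205; k=6; roi=cv2.resize(t[y0:y0+55,x0:x0+60],None,fx=k,fy=k,interpolation=cv2.INTER_CUBIC)
hsv=cv2.cvtColor(roi,cv2.COLOR_BGR2HSV)
m=((hsv[...,0]<24)&(hsv[...,1]>95)&(hsv[...,2]>150)).astype(np.uint8)
m=cv2.morphologyEx(m,cv2.MORPH_OPEN,np.ones((7,7)))
n,l,st,_=cv2.connectedComponentsWithStats(m); l=np.isin(l,[i for i in range(1,n) if st[i,4]>300])
pts=cv2.convexHull(np.argwhere(l)[:,::-1].astype(np.int32))[:,0]
W=np.array([onz(*T,x0+(p[0]+.5)/k-.5,y0+(p[1]+.5)/k-.5,.064)[:2] for p in pts],np.float32)
r=cv2.minAreaRect(W*1000); print("block",r, (cv2.boxPoints(r)).round(1).tolist())
# cups
def cup(cx,cy,x0=265,y0=205,k=6):
    roi=cv2.GaussianBlur(cv2.resize(cv2.cvtColor(t[y0:y0+55,x0:x0+135],cv2.COLOR_BGR2GRAY),None,fx=k,fy=k,interpolation=cv2.INTER_CUBIC),(0,0),3)
    c=cv2.HoughCircles(roi,cv2.HOUGH_GRADIENT_ALT,1,30,param1=60,param2=.5,minRadius=60,maxRadius=90)
    return [] if c is None else [(x0+(q[0]+.5)/k-.5,y0+(q[1]+.5)/k-.5,q[2]/k) for q in c[0]]
for c in cup(0,0): print("circ",np.round(c,1),(onz(*T,c[0],c[1],.0655)*1000).round(1),"r",c[2]*1.229/T[0]["fx"]*1000)
# mark: dark pixels in side
g=cv2.cvtColor(s,cv2.COLOR_BGR2GRAY)[270:287,224:240]; ys,xs=np.where(g<75); print("mark px",xs.mean()+224,ys.mean()+270,len(xs)); um,vm=xs.mean()+224,ys.mean()+270
print("mark",(onz(*S,um,vm,.044)*1000).round(1))
print("tick",(onz(*T,311.7,251.3,.0655)*1000).round(1))
print("cup ctr tri",tri(ray(*S,246.1,263.2),ray(*T,307.2,240.3)))
print("grips top, z=.141", *[(onz(*S,u,v,.141)*1000).round(1) for u,v in((219,152.5),(236,151.5))])
P=(235.8,152.0) 
print("dial",tri(ray(*S,228.5,172.5),ray(*T,192.5,230)))
E
python3 m.py
```

```text
block ((463.3343200683594, 241.1260528564453), (75.01339721679688, 86.70130920410156), 79.11752319335938) [[413.70001220703125, 212.5], [498.79998779296875, 196.10000610351562], [513.0, 269.79998779296875], [427.79998779296875, 286.1000061035156]]
circ [305.2 240.4  13.4] [459.8 -45.4  65.5] r 33.963898
circ [373.1 231.6  12. ] [ 486.6 -217.5   65.5] r 30.54057
circ [284.8 236.1  12.5] [469.5   6.9  65.5] r 31.806208
circ [373.1 231.6  13.9] [ 486.6 -217.5   65.5] r 35.416553
circ [305.2 240.4  11.4] [459.8 -45.4  65.5] r 28.953493
circ [345.8 229.4  12.3] [ 490.4 -147.9   65.5] r 31.354889
mark px 231.1818181818182 276.90909090909093 11
mark [430.6 -59.4  44. ]
tick [432.7 -62.2  65.5]
cup ctr tri (array([ 0.46124888, -0.05050598,  0.06360491]), np.float64(0.0018444557718455125))
grips top, z=.141 [461.1 249.6 141. ] [499.7 243.9 141. ]
dial (array([0.4771818 , 0.23684736, 0.09213879]), np.float64(0.00015049305948294933))
```

```bash
cat > m2.py <<'E'
from m import *
from scipy.ndimage import map_coordinates
from scipy.optimize import least_squares
print('----')
G=cv2.cvtColor(t,cv2.COLOR_BGR2GRAY).astype(float)
def rim(G,C,c0,rr,z=.0655):
    c0=np.array(c0,float)
    for it in range(3):
        P=[]
        for a in np.arange(0,2*np.pi,.1):
            # world ring samples, bright ridge
            R=np.arange(.025,.038,.0004); w=np.c_[c0[0]+R*np.cos(a),c0[1]+R*np.sin(a),0*R+z]
            uv=np.array([proj(*C,p) for p in w]); g=map_coordinates(G,[uv[:,1],uv[:,0]],order=1)
            P.append(w[g.argmax(),:2])
        P=np.array(P); f=lambda q:np.hypot(*(P-q[:2]).T)-q[2]
        q=least_squares(f,[*c0,.031],loss="soft_l1",f_scale=.001).x; c0=q[:2]
    return q*1000,np.median(abs(f(q)))*1000
print("rim top",rim(G,T,(.461,-.050),0)); 
print("rim side",rim(cv2.cvtColor(s,cv2.COLOR_BGR2GRAY).astype(float),S,(.461,-.050),0))
for u,v,z in((231.1,277.4,.044),): print("mark",onz(*S,u,v,z)*1000)
print("ear", [(onz(*T,285.,248.,z)*1000).round(1) for z in(.03,.04)])
print("fixed tip",tri(ray(*S,236,151.8),ray(*T,190.3,220.5)),"lever tip",tri(ray(*S,218.7,153),ray(*T,187.2,236.7)))
sub=G[247:256,305:318]; print(sub.astype(int))
print(cv2.cvtColor(s,cv2.COLOR_BGR2GRAY)[270:287,224:240])
E
python3 m2.py | sed -n '/----/,$p'
```

```text
----
rim top (array([460.81740975, -53.03182819,  34.29248319]), np.float64(1.8952449951223223))
rim side (array([460.21893757, -49.13299905,  32.59981336]), np.float64(0.4764594939919986))
mark [430.27328366 -60.68636539  44.        ]
ear [array([440.7,   5. ,  30. ]), array([440.3,   5.1,  40. ])]
fixed tip (array([0.49701508, 0.2335195 , 0.1459679 ]), np.float64(0.0024370697942687216)) lever tip (array([0.45821673, 0.23912354, 0.1455866 ]), np.float64(0.002209007400775839))
[[127 124 127 125 125 127 114 110 112 101  89  84 110]
 [127 130 127 124 115 115 113 112 112 116  79 111 152]
 [102 111 114 114 112 113 111 110 114  77 122 190 177]
 [109 110 110 109 111 111 111  91  96 175 180 182 178]
 [103 104 103 101 103  83  59 114 174 164 180 176 176]
 [156 156 142 165 182 177 106 124 182 178 179 178 178]
 [108  99 123 143 137 151 176 176 177 172 175 177 174]
 [173 174 175 174 172 172 174 174 172 173 163 162 162]
 [169 172 172 172 173 173 174 170 160 161 163 160 164]]
[[144 141 145 145 120  92  94 110 154  60 100 108 112 112 111 128]
 [145 143 143 143 110  88 102 119 165 153  92 101 107 1
[... 317 characters left out ...]
 118 119 120 122 122 123 126]
 [138 142 145 147 146 103  40  45 121 121 120 120 122 125 127 126]
 [135 142 144 146 149 120  78  26  74 106 119 121 124 123 125 126]
 [135 138 142 146 146 123  84  45  46  57 123 120 121 123 125 126]
 [135 138 143 147 148 140  81  70  76  80 119 119 122 122 124 127]
 [137 138 143 144 149 142  80  93 105 108 115 117 120 122 124 125]
 [138 137 141 145 148 144 103  95 107 112 115 116 117 121 122 124]
 [141 136 140 142 145 145 106  90 103 110 110 115 119 119 123 122]
 [144 137 141 139 145 149 133  84 100 106 112 115 118 119 121 123]
 [142 137 140 143 143 148 147 106  96 106 111 114 116 117 119 120]
 [143 140 139 143 143 145 147 140 112 100 110 112 116 119 121 120]]
```

Gauge: grip point near (477, 238) mm with its x axis at 169°. The two grip tips triangulate to z = 146 mm and the block measures 75 x 87 mm, both close to the text. Cup axis is near (460.7, -50.5) mm and the cross lies at 201° from it. Three cues (cross, tick, ear) agree on that angle. Moving now.

Request:
jog_arm:
  moves: [0.8,-0.7,0,0,0,0,1,0.8,-0.7,0,0,0,0,1,0.8,-0.7,0,0,0,0,1,0.8,-0.7,0,0,0,0,1,0.8,-0.7,0,0,0,0,1,0.8,-0.7,0,0,0,0,1,0.8,-0.7,0,0,0,0,1,0.8,-0.7,0,0,0,0,1]

```text
t: 0.97
eef_pos: [0.3033, -0.4906, 0.2045]
tool_rot: [0.0, 0.987, 0.164, -0.0]
contact_force: [0.8, -0.0, 0.0]
gripper_width: 0.999
grasp_force: 0.0
```

Request:
jog_arm:
  moves: [0.8,-0.7,0,0,0,0,1,0.8,-0.7,0,0,0,0,1,0.8,-0.7,0,0,0,0,1,0.8,-0.7,0,0,0,0,1,0.8,-0.7,0,0,0,0,1,0.8,-0.7,0,0,0,0,1,0.8,-0.7,0,0,0,0,1,0.8,-0.7,0,0,0,0,1]

```text
t: 1.63
eef_pos: [0.3883, -0.3433, 0.2047]
tool_rot: [0.0, 0.987, 0.164, 0.0]
contact_force: [1.1, -0.3, 0.8]
gripper_width: 1.003
grasp_force: 0.0
```

Request:
jog_arm:
  moves: [0.8,-0.7,0,0,0,0,1,0.8,-0.7,0,0,0,0,1,0.8,-0.7,0,0,0,0,1,0.8,-0.7,0,0,0,0,1,0.8,-0.7,0,0,0,0,1,0.8,-0.7,0,0,0,0,1,0.8,-0.7,0,0,0,0,1,0.8,-0.7,0,0,0,0,1]

```text
t: 2.3
eef_pos: [0.4733, -0.1959, 0.2047]
tool_rot: [0.0, 0.987, 0.164, 0.0]
contact_force: [0.8, 0.4, -0.5]
gripper_width: 0.998
grasp_force: 0.0
```

Request:
jog_arm:
  moves: [0,0,0,0,0,-1,1,0,0,0,0,0,-1,1,0,0,0,0,0,-1,1,0,0,0,0,0,-1,1,0,0,0,0,0,-1,1,0,0,0,0,0,-1,1,0,0,0,0,0,-1,1,0,0,0,0,0,-1,1]

```text
t: 2.97
eef_pos: [0.4729, -0.1969, 0.2046]
tool_rot: [0.0, 0.902, 0.431, 0.0]
contact_force: [-0.3, 0.3, -0.9]
gripper_width: 1.003
grasp_force: 0.0
```

Request:
jog_arm:
  moves: [0,0,0,0,0,-1,1,0,0,0,0,0,-1,1,0,0,0,0,0,-1,1,0,0,0,0,0,-1,1,0,0,0,0,0,-1,1,0,0,0,0,0,-1,1,0,0,0,0,0,-1,1,0,0,0,0,0,-0.1,1]

```text
t: 3.63
eef_pos: [0.4729, -0.1969, 0.2045]
tool_rot: [0.0, 0.77, 0.639, 0.0]
contact_force: [0.2, 0.1, -0.6]
gripper_width: 0.997
grasp_force: 0.0
```

```bash
cat >> h.py <<'E'
from scipy.spatial.transform import Rotation as Ro
def go(P,ang):
    """print remaining tool-frame shift (units of 20 mm) and turn (units of 4 deg) to TCP P (mm), with tool y at world angle ang deg, pointing down"""
    o=get_obs(); w,x,y,z=o["tool_rot"]; R=Ro.from_quat([x,y,z,w]); M=R.as_matrix()
    a=np.radians(ang); yt=np.array([np.cos(a),np.sin(a),0]); zt=np.array([0,0,-1.]); G=np.c_[np.cross(yt,zt),yt,zt]
    d=M.T@(np.array(P)/1000-o["eef_pos"])
    rv=np.degrees((R.inv()*Ro.from_matrix(G)).as_rotvec())
    print("t",o["t"],"pos",(o["eef_pos"]*1000).round(1),"yang",np.degrees(np.arctan2(M[1,1],M[0,1])).round(2),"shift",(d/.02).round(3),"turn",(rv/4).round(3),"w",round(o["gripper_width"],3),"gf",round(float(o["grasp_force"]),2),"F",np.round(o["contact_force"],2))
E
python3 -c "
from h import *
go([477,238,205],-10.7)"
```

```text
t 3.6333 pos [ 472.9 -196.9  204.5] yang -10.62 shift [21.412 -3.804 -0.025] turn [0.001 0.001 0.02 ] w 0.997 gf 0.0 F [ 0.18  0.06 -0.64]
```

Request:
jog_arm:
  moves: [0.89,-0.16,0,0,0,0,1,0.89,-0.16,0,0,0,0,1,0.89,-0.16,0,0,0,0,1,0.89,-0.16,0,0,0,0,1,0.89,-0.16,0,0,0,0,1,0.89,-0.16,0,0,0,0,1,0.89,-0.16,0,0,0,0,1,0.89,-0.16,0,0,0,0,1]

```text
t: 4.3
eef_pos: [0.4743, -0.0514, 0.2046]
tool_rot: [0.0, 0.771, 0.637, 0.0]
contact_force: [-0.0, 0.4, 0.9]
gripper_width: 0.999
grasp_force: 0.0
```

Request:
jog_arm:
  moves: [0.89,-0.16,0,0,0,0,1,0.89,-0.16,0,0,0,0,1,0.89,-0.16,0,0,0,0,1,0.89,-0.16,0,0,0,0,1,0.89,-0.16,0,0,0,0,1,0.89,-0.16,0,0,0,0,1,0.89,-0.16,0,0,0,0,1,0.89,-0.16,0,0,0,0,1]

```text
t: 4.97
eef_pos: [0.4758, 0.0933, 0.2046]
tool_rot: [0.0, 0.771, 0.637, 0.0]
contact_force: [-0.1, 0.2, -0.9]
gripper_width: 1.0
grasp_force: 0.0
```

Request:
jog_arm:
  moves: [0.89,-0.16,0,0,0,0,0.9,0.89,-0.16,0,0,0,0,0.9,0.89,-0.16,0,0,0,0,0.9,0.89,-0.16,0,0,0,0,0.9,0.89,-0.16,0,0,0,0,0.9,0.89,-0.16,0,0,0,0,0.9,0.89,-0.16,0,0,0,0,0.9,0.89,-0.16,0,0,0,0,0.9]

```text
t: 5.63
eef_pos: [0.4772, 0.2379, 0.2045]
tool_rot: [0.0, 0.771, 0.637, 0.0]
contact_force: [-0.2, 0.5, 0.2]
gripper_width: 0.901
grasp_force: 0.0
```

Request:
jog_arm:
  moves: [0,0,0.5,0,0,0,0.9,0,0,0.5,0,0,0,0.9,0,0,0.5,0,0,0,0.9,0,0,0.3,0,0,0,0.9,0,0,0.2,0,0,0,0.9,0,0,0,0,0,0,0.9,0,0,0,0,0,0,0.9,0,0,0,0,0,0,0.9]

```text
t: 6.3
eef_pos: [0.4776, 0.2371, 0.1649]
tool_rot: [0.0, 0.77, 0.637, 0.0]
contact_force: [0.5, 0.2, 0.5]
gripper_width: 0.896
grasp_force: 0.0
```

Run:
```python
from h import *
go([477,238,103],-10.7)
f=lambda i,x,y,w,h,k:cv2.resize(i[y:y+h,x:x+w],None,fx=k,fy=k,interpolation=cv2.INTER_CUBIC)
s=cam("side")[0]["color"];t=cam("top")[0]["color"]
cv2.imwrite("pics/a.png",np.hstack([f(s,190,110,75,110,5),f(t,150,190,80,110,5)]))
```

```text
t 6.3 pos [477.6 237.1 164.9] yang -10.79 shift [ 0.039 -0.039  3.094] turn [ 0.008 -0.006 -0.023] w 0.896 gf 0.0 F [0.53 0.16 0.52]
```

View pics/a.png

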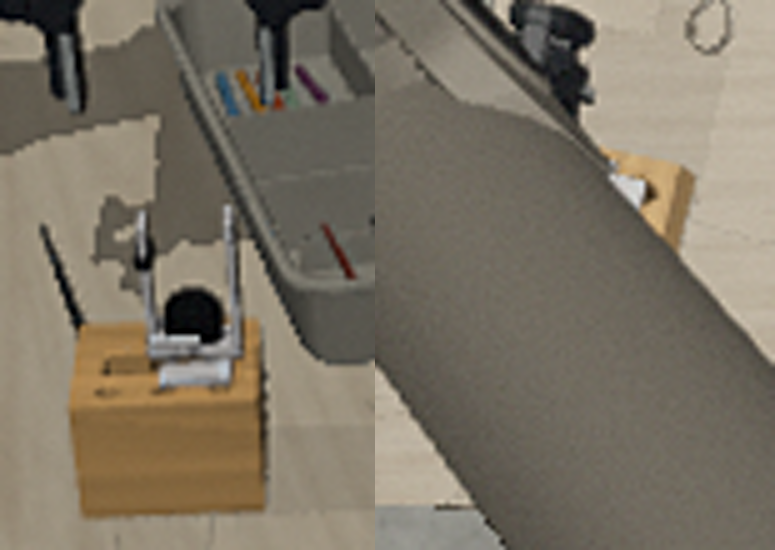

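The side crop shows both fingertips, at side px (203.6,132) and (244.4,130.6), above and outside the grips (tips at 219 and 236). I'll check the calibration against the known TCP.

Run:
```python
from h import *
S=cam("side")
o=get_obs();p=o["eef_pos"]; yt=np.array([np.cos(np.radians(-10.8)),np.sin(np.radians(-10.8)),0])
for dz in (0,.005,.01):
  print(dz,[np.round(proj(*S,p+yt*k*.0435+[0,0,dz]),1) for k in(-1,0,1)])
# predicted gauge grip tips with origin estimate
gx=-yt
for og in ([.4785,.2382,.020],):
  for x,z in((-20,121),(23,121),(25,103)): print(x,z,np.round(proj(*S,np.array(og)+gx*x/1000+[0,0,z/1000]),1))
```

```text
0 [array([206.7, 145.5]), array([226.1, 144.8]), array([245.4, 144. ])]
0.005 [array([206.5, 143.5]), array([225.9, 142.8]), array([245.3, 142.1])]
0.01 [array([206.2, 141.5]), array([225.7, 140.8]), array([245.1, 140.1])]
-20 121 [236.  153.5]
23 121 [217.2 154.3]
25 103 [217.  161.1]
```

Request:
jog_arm:
  moves: [0,0,0.5,0,0,0,0.8,0,0,0.5,0,0,0,0.8,0,0,0.5,0,0,0,0.8,0,0,0.4,0,0,0,0.8,0,0,0.3,0,0,0,0.8,0,0,0.2,0,0,0,0.8,0,0,0.1,0,0,0,0.8,0,0,0,0,0,0,0.8]

```text
t: 7.12
eef_pos: [0.477, 0.2371, 0.114]
tool_rot: [-0.0, 0.77, 0.638, -0.0]
contact_force: [1.0, 0.1, 1.0]
gripper_width: 0.802
grasp_force: 0.0
```

Run:
```python
from h import *
go([477,238,103],-10.7)
f=lambda i,x,y,w,h,k:cv2.resize(i[y:y+h,x:x+w],None,fx=k,fy=k,interpolation=cv2.INTER_CUBIC)
s=cam("side")[0]["color"]
cv2.imwrite("pics/b.png",cv2.convertScaleAbs(f(s,180,100,90,80,7),alpha=1.6,beta=15))
```

```text
t 7.1167 pos [477.  237.1 114. ] yang -10.75 shift [ 0.043 -0.007  0.55 ] turn [-0.01   0.006 -0.013] w 0.802 gf 0.0 F [1.   0.13 1.01]
```

View pics/b.png

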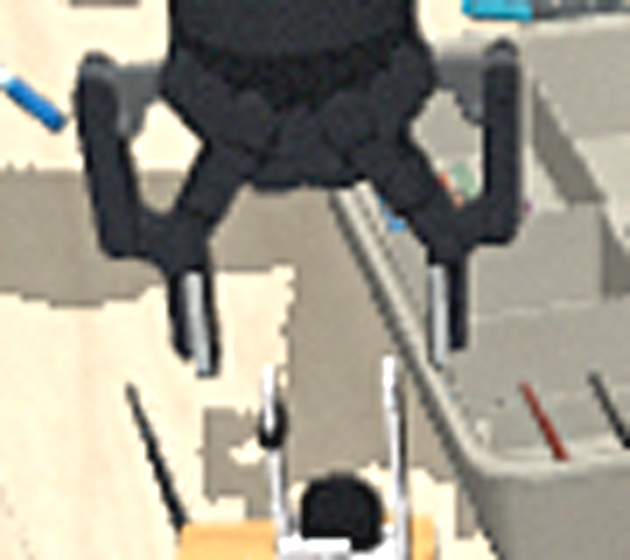

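The fingertips are at side px (209,153) and (243,152), level in the image with the grip tips (218,152.5) and (236,151). That is about 12 px higher than the TCP pose predicts, so I'll work out what explains it.

Run:
```python
from h import *
S=cam("side");T=cam("top")
o=get_obs();p=o["eef_pos"]; print(p,o["tool_rot"],o["q"].round(3))
w,x,y,z=o["tool_rot"];M=Ro.from_quat([x,y,z,w]).as_matrix();print(M.round(3))
for dz in (0,.01,.02,.03,.073): print(dz,np.round(proj(*S,p+[0,0,dz]),1),np.round(proj(*S,p+[0,-.04,dz]),1),np.round(proj(*T,p+[0,0,dz]),1))
print("block top corners", [np.round(proj(*S,[a,b,.064]),1) for a,b in((.4137,.2125),(.4988,.1961),(.513,.2698),(.4278,.2861))],[np.round(proj(*S,[a,b,.0]),1) for a,b in((.4137,.2125),(.4988,.1961))])
```

```text
[0.47750764 0.23742547 0.11487423] [7.96904579e-05 7.70276340e-01 6.37710137e-01 3.66585451e-04] [-0.095  0.418 -0.598  1.947  0.305  0.865 -1.042]
[[ 0.187  0.982  0.001]
 [ 0.982 -0.187  0.   ]
 [ 0.     0.001 -1.   ]]
0 [227.8 164. ] [230.6 172.7] [190.7 229.1]
0.01 [227.5 160.2] [230.3 168.9] [189.9 228.8]
0.02 [227.1 156.4] [230. 165.] [189.2 228.5]
0.03 [226.8 152.6] [229.6 161.1] [188.4 228.2]
0.073 [225.2 135.6] [228.1 143.8] [185.  226.7]
block top corners [array([203.9, 192. ]), array([241.4, 190.4]), array([241.7, 173.5]), array([206.1, 174.9])] [array([206.9, 214.1]), array([243.1, 212.5])]
```

Request:
jog_arm:
  moves: [0,0,0.4,0,0,0,0.7,0,0,0.4,0,0,0,0.65,0,0,0.3,0,0,0,0.65,0,0,0.2,0,0,0,0.65,0,0,0.1,0,0,0,0.65,0,0,0,0,0,0,0.65,0,0,0,0,0,0,0.65,0,0,0,0,0,0,0.65]

```text
t: 7.93
eef_pos: [0.4774, 0.2373, 0.0867]
tool_rot: [0.0, 0.77, 0.638, 0.0]
contact_force: [0.2, -0.3, 0.2]
gripper_width: 0.653
grasp_force: 0.0
```

Run:
```python
from h import *
go([477,238,103],-10.7)
f=lambda i,x,y,w,h,k:cv2.resize(i[y:y+h,x:x+w],None,fx=k,fy=k,interpolation=cv2.INTER_CUBIC)
s=cam("side")[0]["color"]
cv2.imwrite("pics/c.png",cv2.convertScaleAbs(f(s,190,110,80,75,8),alpha=1.4,beta=10))
```

```text
t 7.9333 pos [477.4 237.3  86.7] yang -10.76 shift [ 0.03  -0.026 -0.814] turn [ 0.005 -0.004 -0.015] w 0.653 gf 0.0 F [ 0.21 -0.27  0.23]
```

View pics/c.png

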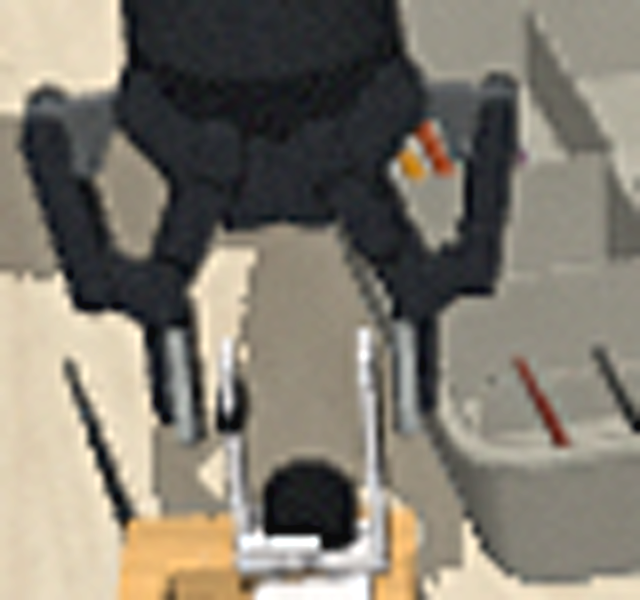

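Pads (side px v 151 to 164.5) now straddle the grips and are centred on them to within 1 px. The thumb pad crown at v≈160.5 is a little below pad centre, so I'll go 8 mm lower and close gently.

Request:
jog_arm:
  moves: [0,0,0.2,0,0,0,0.62,0,0,0.15,0,0,0,0.6,0,0,0,0,0,0,0.59,0,0,0,0,0,0,0.58,0,0,0,0,0,0,0.57,0,0,0,0,0,0,0.56,0,0,0,0,0,0,0.555,0,0,0,0,0,0,0.55]
  grip_force: 20

```text
t: 8.65
eef_pos: [0.4771, 0.2373, 0.0796]
tool_rot: [-0.0, 0.77, 0.638, -0.0]
contact_force: [-0.5, -0.1, 1.2]
gripper_width: 0.549
grasp_force: 3.8
```

Request:
jog_arm:
  moves: [0,0,0,0,0,0,0.548,0,0,0,0,0,0,0.548,0,0,0,0,0,0,0.546,0,0,0,0,0,0,0.546,0,0,0,0,0,0,0.544,0,0,0,0,0,0,0.544,0,0,0,0,0,0,0.544,0,0,0,0,0,0,0.544]

```text
t: 9.32
eef_pos: [0.4772, 0.2373, 0.0796]
tool_rot: [-0.0, 0.77, 0.638, 0.0]
contact_force: [-2.8, -0.6, 4.8]
gripper_width: 0.545
grasp_force: 8.5
```

Request:
jog_arm:
  moves: [0,-0.02,0,0,0,0,0.547,0,0,0,0,0,0,0.547,0,0,0,0,0,0,0.547,0,0,-0.05,0,0,0,0.547,0,0,-0.1,0,0,0,0.547,0,0,-0.1,0,0,0,0.547,0,0,-0.05,0,0,0,0.547,0,0,0,0,0,0,0.547]

```text
t: 9.98
eef_pos: [0.477, 0.2372, 0.0856]
tool_rot: [0.0, 0.77, 0.638, 0.0]
contact_force: [-0.3, 0.3, -1.3]
gripper_width: 0.544
grasp_force: 7.3
```

Request:
jog_arm:
  moves: [0,0,-0.2,0,0,0,0.548,0,0,-0.4,0,0,0,0.548,0,0,-0.5,0,0,0,0.548,0,0,-0.5,0,0,0,0.548,0,0,-0.5,0,0,0,0.548,0,0,-0.5,0,0,0,0.548,0,0,-0.5,0,0,0,0.548,0,0,-0.5,0,0,0,0.548]

```text
t: 10.65
eef_pos: [0.4769, 0.2373, 0.1588]
tool_rot: [0.0, 0.77, 0.638, 0.0]
contact_force: [-0.1, -0.6, -1.1]
gripper_width: 0.547
grasp_force: 7.2
```

Request:
jog_arm:
  moves: [0,0,-0.5,0,0,0,0.548,0,0,-0.3,0,0,0,0.548,0,0,-0.1,0,0,0,0.548,0,0,0,0,0,-0.2,0.548,0,0,0,0,0,-0.5,0.548,0,0,0,0,0,-0.7,0.548,0,0,0,0,0,-0.8,0.548,0,0,0,0,0,-0.8,0.548]

```text
t: 11.32
eef_pos: [0.4764, 0.2369, 0.1748]
tool_rot: [-0.0, 0.698, 0.716, -0.001]
contact_force: [-0.3, 0.3, -1.7]
gripper_width: 0.546
grasp_force: 7.3
```

Request:
jog_arm:
  moves: [0,0,0,0,0,-0.8,0.548,0,0,0,0,0,-0.8,0.548,0,0,0,0,0,-0.8,0.548,0,0,0,0,0,-0.8,0.548,0,0,0,0,0,-0.8,0.548,0,0,0,0,0,-0.6,0.548,0,0,0,0,0,-0.3,0.548,0,0,0,0,0,0,0.548]

```text
t: 11.98
eef_pos: [0.4766, 0.237, 0.1749]
tool_rot: [-0.0, 0.567, 0.824, -0.0]
contact_force: [-0.6, -0.8, -1.7]
gripper_width: 0.547
grasp_force: 7.3
```

Run:
```python
from h import *
go([430,-63,170],21)
f=lambda i,x,y,w,h,k:cv2.resize(i[y:y+h,x:x+w],None,fx=k,fy=k,interpolation=cv2.INTER_CUBIC)
s=cam("side")[0]["color"]
cv2.imwrite("pics/d.png",cv2.convertScaleAbs(f(s,185,90,90,100,6),alpha=1.4,beta=10))
```

```text
t 11.9833 pos [476.6 237.  174.9] yang 20.88 shift [-13.185  -7.52    0.254] turn [-0.015 -0.001 -0.031] w 0.547 gf 7.25 F [-0.59 -0.75 -1.75]
```

View pics/d.png

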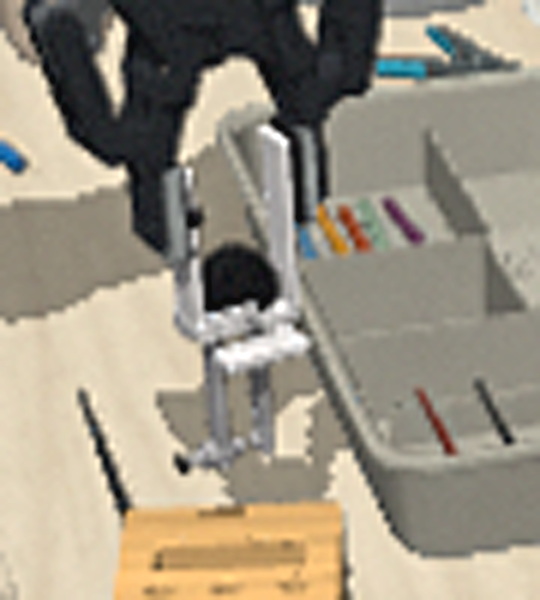

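The gauge is out of the block, upright and at rest (wrist force -1.7 N, its weight), and is turned to the mark's heading. Carrying it over the cup and squeezing.

Request:
jog_arm:
  moves: [-0.3,-0.16,0,0,0,0,0.548,-0.6,-0.32,0,0,0,0,0.548,-0.8,-0.42,0,0,0,0,0.548,-0.9,-0.47,0,0,0,0,0.548,-0.9,-0.47,0,0,0,0,0.548,-0.9,-0.47,0,0,0,0,0.548,-0.9,-0.47,0,0,0,0,0.548,-0.9,-0.47,0,0,0,0,0.548]

```text
t: 12.7
eef_pos: [0.4598, 0.0967, 0.1755]
tool_rot: [0.0, 0.568, 0.823, -0.0]
contact_force: [-0.5, 0.9, -1.7]
gripper_width: 0.55
grasp_force: 7.2
```

Request:
jog_arm:
  moves: [-0.9,-0.47,0,0,0,0,0.548,-0.9,-0.47,0,0,0,0,0.548,-0.9,-0.47,0,0,0,0,0.548,-0.9,-0.47,0,0,0,0,0.548,-0.9,-0.47,0,0,0,0,0.548,-0.9,-0.47,0,0,0,0,0.548,-0.7,-0.37,0,0,0,0,0.548,-0.5,-0.26,0,0,0,0,0.548]

```text
t: 13.37
eef_pos: [0.4419, -0.052, 0.1754]
tool_rot: [0.0, 0.569, 0.823, -0.0]
contact_force: [0.5, 0.3, -2.0]
gripper_width: 0.549
grasp_force: 7.2
```

Request:
jog_arm:
  moves: [-0.3,-0.16,0,0,0,0,0.548,0,0,0,0,0,0,0.53,0,0,0,0,0,0,0.51,0,0,0,0,0,0,0.49,0,0,0,0,0,0,0.47,0,0,0,0,0,0,0.45,0,0,0,0,0,0,0.43,0,0,0,0,0,0,0.42]

```text
t: 14.03
eef_pos: [0.4419, -0.0561, 0.1755]
tool_rot: [0.0, 0.567, 0.824, 0.0]
contact_force: [1.0, -0.1, -1.4]
gripper_width: 0.42
grasp_force: 14.1
```

Run:
```python
from h import *
go([442,-57.7,140],21)
f=lambda i,x,y,w,h,k:cv2.resize(i[y:y+h,x:x+w],None,fx=k,fy=k,interpolation=cv2.INTER_CUBIC)
s=cam("side")[0]["color"];t=cam("top")[0]["color"]
cv2.imwrite("pics/e_s.png",s);cv2.imwrite("pics/e_t.png",t)
cv2.imwrite("pics/e.png",cv2.convertScaleAbs(f(s,190,190,100,115,5),alpha=1.4,beta=10))
```

```text
t 14.0333 pos [441.9 -56.1 175.5] yang 20.88 shift [-0.077 -0.024  1.775] turn [ 0.001 -0.    -0.031] w 0.42 gf 14.11 F [ 1.04 -0.06 -1.39]
```

View pics/e.png

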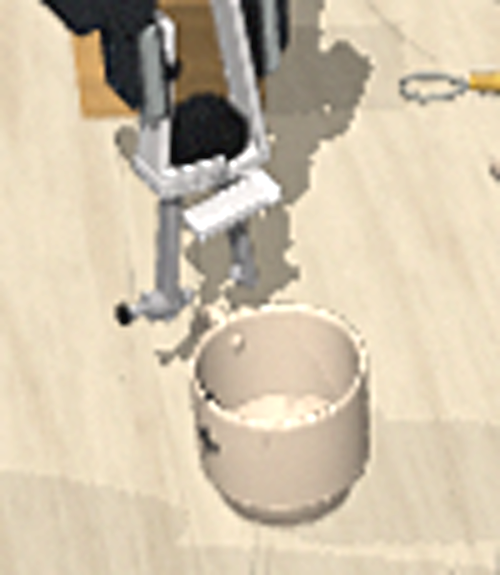

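The view shows the jaws spread (inner jaw end at side px (238.6,246.6), plunger tail at (214.4,252.6)) above the cup. The fixed grip seems to lean, so I'll compare it with projected upright points.

```bash
cat > chk.py <<'E'
from h import *
import sys
def pred(tilt,th,off,S,gz=59.6,gyoff=0):
    # gauge points in world; off = TCP x in gauge frame; tilt about gauge y (deg,+: top toward +x), about grip point on fixed face
    o=get_obs();w,x,y,z=o["tool_rot"];M=Ro.from_quat([x,y,z,w]).as_matrix(); gx=-M[:,1]; gz_=-M[:,2]; gy=np.cross(gz_,gx)
    def W(p,lev=False):
        p=np.array(p,float)
        if lev: # lever rotates: jaw to +x, grip to -x
            q=p-[0,0,58]; c,s=np.cos(th),np.sin(th); p=np.array([q[0]*c-q[2]*s,q[1],q[0]*s+q[2]*c])+[0,0,58]
        f=np.array([-22,0,103.]); a=np.radians(tilt); d=p-f; p=f+[d[0]*np.cos(a)+d[2]*np.sin(a),d[1],-d[0]*np.sin(a)+d[2]*np.cos(a)]
        return o["eef_pos"]+(gx*(p[0]-off)+gy*(p[1]-gyoff)+gz_*(p[2]-gz))/1000
    n=dict(anvil_end=((-6.5,0,-6),0),tail=((31,0,0),1),foot=((1.5,0,0),1),crown=((25,0,103),1),fix_top=((-20,-0,121),0),fix_bot=((-20,0,55),0),fl_a=((-17,23,44),0),fl_b=((17,23,44),0),fl_c=((-17,-23,50),0),fl_d=((17,-23,50),0))
    return {k:np.round(proj(*S,W(*v)),1).tolist() for k,v in n.items()}
E
python3 - <<'E'
from chk import *
S=cam("side")
for t in(0,7): print(t,pred(t,.26,-4.2,S))
E
```

```text
0 {'anvil_end': [235.4, 248.0], 'tail': [209.4, 252.5], 'foot': [224.0, 249.4], 'crown': [220.7, 200.3], 'fix_top': [237.1, 187.3], 'fix_bot': [239.6, 218.7], 'fl_a': [245.4, 230.9], 'fl_b': [228.4, 238.2], 'fl_c': [231.7, 215.2], 'fl_d': [214.9, 222.1]}
7 {'anvil_end': [241.7, 245.6], 'tail': [215.8, 253.0], 'foot': [230.3, 248.4], 'crown': [220.7, 202.4], 'fix_top': [236.0, 187.9], 'fix_bot': [242.5, 217.5], 'fl_a': [249.0, 229.4], 'fl_b': [232.4, 238.5], 'fl_c': [234.8, 214.1], 'fl_d': [218.5, 222.6]}
```

Request:
jog_arm:
  moves: [0,0,0,0,0,0,0.42,0,0,0,0,0,0,0.43,0,0,0,0,0,0,0.44,0,0,0,0,0,0,0.45,0,0,0,0,0,0,0.455,0,0,0,0,0,0,0.46,0,0,0,0,0,0,0.46,0,0,0,0,0,0,0.46]

```text
t: 14.85
eef_pos: [0.4418, -0.0564, 0.1755]
tool_rot: [0.0, 0.568, 0.823, 0.0]
contact_force: [-0.1, 0.2, -0.9]
gripper_width: 0.461
grasp_force: 12.8
```

```bash
cat > feat.py <<'E'
from chk import *
def feats(s,tail=(214,252),grip=(240,205)):
    hsv=cv2.cvtColor(s,cv2.COLOR_BGR2HSV).astype(int); g=cv2.cvtColor(s,cv2.COLOR_BGR2GRAY).astype(float)
    # tail: dark blob nearest to the guess
    n,l,st,ce=cv2.connectedComponentsWithStats((g<60).astype(np.uint8))
    c=[(np.hypot(*(ce[i]-tail)),i) for i in range(1,n) if 2<=st[i,4]<60]; i=min(c)[1]; print("tail",ce[i].round(1),st[i,4])
    # white neutral metal
    m=((hsv[...,1]<30)&(hsv[...,2]>135)).astype(np.uint8)
    r=[]
    for v in range(grip[1]-14,grip[1]+13):
        xs=np.where(m[v,grip[0]-9:grip[0]+10])[0]
        if 2<=len(xs)<=7: r.append((v,xs.mean()+grip[0]-9))
    r=np.array(r); p=np.polyfit(r[:,0],r[:,1],1) ; res=r[:,1]-np.polyval(p,r[:,0]); k=abs(res)<1; p=np.polyfit(r[k,0],r[k,1],1)
    print("fixed grip slope du/dv",p[0].round(3),"u@205",np.polyval(p,205).round(1),k.sum())
E
python3 - <<'E'
from feat import *
S=cam("side"); s1=S[0]["color"]; cv2.imwrite("pics/f_s.png",s1)
go([442,-57.7,140],21)
feats(cv2.imread("pics/e_s.png")); feats(s1)
for t in(0,4): print(t,pred(t,.1775,-22+.46*42.5,S))
def rows(s,y0,y1,x0,x1): 
    g=cv2.cvtColor(s,cv2.COLOR_BGR2GRAY)[y0:y1,x0:x1]; print(x0,y0); print(g)
rows(s1,238,256,210,244)
E
```

```text
t 14.9 pos [441.8 -56.4 175.5] yang 20.83 shift [-0.062 -0.014  1.775] turn [ 0.     0.    -0.041] w 0.461 gf 12.83 F [-0.33 -0.73 -0.66]
tail [214.4 252.7] 9
fixed grip slope du/dv 0.596 u@205 241.5 1
tail [215.5 252.5] 8
fixed grip slope du/dv 2.5 u@205 266.0 2
0 {'anvil_end': [236.2, 247.7], 'tail': [212.6, 252.7], 'foot': [227.2, 248.6], 'crown': [219.5, 201.4], 'fix_top': [238.0, 187.0], 'fix_bot': [240.5, 218.4], 'fl_a': [246.3, 230.5], 'fl_b': [229.3, 237.9], 'fl_c': [232.6, 214.9], 'fl_d': [215.8, 221.7]}
4 {'anvil_end': [239.8, 246.4], 'tail': [216.3, 252.9], 'foot': [230.8, 247.9], 'crown': [219.6, 202.7], 'fix_top': [237.4, 187.3], 'fix_bot': [242.1, 217.7], 'fl_a': [248.3, 229.8], 'fl_b': [231.5, 238.1], 'fl_c': [234.3, 214.3], 'fl_d': [217.9, 222.1]}
210 238
[[145 147 147 150 150 149 156 155 153 152 152 148  91  82  95  89  98 169
   90  91  94  98  98  97  95  63  76  96  89  80 100 100  98  99]
 [145 146 147 150 150 151 156 154 153 152 154 149  89  84  96  90  85 123
   96  90  97  99  99  98  97  81  80  99  88  83 102  98  97  99]
 [143 146 148 147 152 147 156 156 15
[... 1889 characters left out ...]
107 187 183 156 187 167 159 154 148 149 144 141]
 [154 153 152 152 145  53  58  81 155 162 161 146 152 162 151 147 157 157
  135  72  75  69  81 138 193 156 149 134 136 133 139 141 141 143]
 [155 151 149 149 147 138 143 144 156 156 156 159 160 156 155 153 154 158
  139  74  69  70 122 167 158 122 125 128 134 136 140 141 143 144]]feat.py:13: RankWarning: Polyfit may be poorly conditioned
  r=np.array(r); p=np.polyfit(r[:,0],r[:,1],1) ; res=r[:,1]-np.polyval(p,r[:,0]); k=abs(res)<1; p=np.polyfit(r[k,0],r[k,1],1)
feat.py:13: RankWarning: Polyfit may be poorly conditioned
  r=np.array(r); p=np.polyfit(r[:,0],r[:,1],1) ; res=r[:,1]-np.polyval(p,r[:,0]); k=abs(res)<1; p=np.polyfit(r[k,0],r[k,1],1)
```

Easing to 0.46 brought the lean down to about 2° (tail at (215.3,252.5), inner jaw at u≈238). The free gap is about 12 mm, so I'll centre it over the rim (+6.6 mm along the mark's normal) and lower.

Request:
jog_arm:
  moves: [-0.05,-0.15,0,0,0,0,0.46,-0.04,-0.18,0,0,0,0,0.46,0,0,0.2,0,0,0,0.46,0,0,0.4,0,0,0,0.46,0,0,0.4,0,0,0,0.46,0,0,0.1,0,0,0,0.46,0,0,0,0,0,0,0.46,0,0,0,0,0,0,0.46]

```text
t: 15.57
eef_pos: [0.4362, -0.0603, 0.1532]
tool_rot: [-0.0, 0.567, 0.823, -0.0]
contact_force: [-0.0, -0.4, -1.6]
gripper_width: 0.458
grasp_force: 12.9
```

Run:
```python
from feat import *
S=cam("side"); s1=S[0]["color"]; cv2.imwrite("pics/g_s.png",s1); T=cam("top"); cv2.imwrite("pics/g_t.png",T[0]["color"])
go([436,-60,103.6],21)
for t in(0,2): print(t,pred(t,.1775,-22+.46*42.5,S))
mk=np.array([.4294,-.0625,.044]);n=np.array([-.934,-.358,0])
print("rim outer",proj(*S,mk+[0,0,.0215]),"rim inner",proj(*S,mk+[0,0,.0215]-n*.005),"cross",proj(*S,mk))
g=cv2.cvtColor(s1,cv2.COLOR_BGR2GRAY); print(208,252);print(g[252:284,208:248])
```

```text
t 15.6667 pos [436.5 -60.4 153.6] yang 20.85 shift [ 0.026 -0.018  2.501] turn [ 0.004  0.    -0.038] w 0.459 gf 12.89 F [-0.51 -0.41 -1.67]
0 {'anvil_end': [234.6, 258.5], 'tail': [211.1, 263.9], 'foot': [225.6, 259.6], 'crown': [217.8, 213.9], 'fix_top': [236.2, 199.5], 'fix_bot': [238.7, 230.0], 'fl_a': [244.4, 242.1], 'fl_b': [227.6, 249.6], 'fl_c': [230.9, 226.3], 'fl_d': [214.3, 233.3]}
2 {'anvil_end': [236.4, 257.9], 'tail': [212.9, 264.0], 'foot': [227.4, 259.2], 'crown': [217.9, 214.5], 'fix_top': [235.8, 199.6], 'fix_bot': [239.5, 229.6], 'fl_a': [245.4, 241.7], 'fl_b': [228.7, 249.7], 'fl_c': [231.8, 226.0], 'fl_d': [215.3, 233.5]}
rim outer (np.float64(229.93211241683525), np.float64(269.8329771025461)) rim inner (np.float64(232.25704497576305), np.float64(268.7359634756544)) cross (np.float64(230.80022070309965), np.float64(278.1417336033693))
208 252
[[155 155 152 ... 160 158 157]
 [157 156 153 ... 144 145 144]
 [158 157 154 ... 146 147 148]
 ...
 [154 155 156 ... 135 136 135]
 [154 155 155 ... 134 135 134]
 [154 155 158 ... 134 134 135]]
```

Request:
jog_arm:
  moves: [0,0,0.2,0,0,0,0.46,0,0,0.2,0,0,0,0.46,0,0,0.2,0,0,0,0.46,0,0,0.2,0,0,0,0.46,0,0,0.2,0,0,0,0.46,0,0,0.2,0,0,0,0.46,0,0,0.1,0,0,0,0.46,0,0,0,0,0,0,0.46]

```text
t: 16.33
eef_pos: [0.4359, -0.0604, 0.1269]
tool_rot: [-0.0, 0.568, 0.823, -0.0]
contact_force: [0.2, -0.6, -1.9]
gripper_width: 0.46
grasp_force: 12.9
```

```bash
cat > look.py <<'E'
from feat import *
import sys
S=cam("side"); s1=S[0]["color"]; cv2.imwrite("pics/%s.png"%sys.argv[1],s1)
go([436,-60,103.6],21)
p=pred(2,.1775,-22+.46*42.5,S); print(p)
feats_t=np.array(p["tail"])+[1,0]
g=cv2.cvtColor(s1,cv2.COLOR_BGR2GRAY); n,l,st,ce=cv2.connectedComponentsWithStats((g<60).astype(np.uint8))
for i in range(1,n):
    if np.hypot(*(ce[i]-feats_t))<12: print("dark",ce[i].round(1),st[i].tolist())
np.set_printoptions(threshold=9**9,linewidth=250)
E
python3 look.py h_s
python3 - <<'E'
import cv2,numpy as np
np.set_printoptions(threshold=9**9,linewidth=250)
g=cv2.imread("pics/h_s.png",0); print(g[258:290,208:246])
E
```

```text
t 16.3833 pos [436.1 -60.4 127.2] yang 20.85 shift [0.02  0.002 1.182] turn [-0.006 -0.005 -0.039] w 0.462 gf 12.88 F [-0.15  0.46 -0.97]
{'anvil_end': [237.1, 268.4], 'tail': [214.1, 274.7], 'foot': [228.3, 269.9], 'crown': [219.1, 227.0], 'fix_top': [236.7, 212.2], 'fix_bot': [240.2, 241.1], 'fl_a': [246.0, 253.1], 'fl_b': [229.6, 261.1], 'fl_c': [232.6, 237.3], 'fl_d': [216.5, 244.8]}
dark [214.9 274.1] [214, 273, 3, 3, 8]
[[157 156 154 155 152 152 151 146 143 151 154 154 158 135  75  86 103  85  74 112 161 184 148 141 119  95  68  50  43  50  71  80  77  77  77  73  67  87]
 [158 156 155 155 152 151 150 144 141 151 153 152 157 134  76  87 103  93 115  86 107 147 120  97  81  71  56  40  55  86  67  76  75  70  68  83 138 138]
 [157 156 151 154 150 152 148 146 145 151 153 154 156 135  75  84  95  92 137 141  94  99  72  69  66  68  64  77  95  92  64  74  88 138 136 138 151 148]
 [157 156 154 150 152 152 151 147 145 150 151 153 154 133  76  85  94  94 139 162 132  69  55  65  68  71  72  84 101  89  70  71  85 150 147 147 145 147]
 [157 157 153 153 150 151 151 150 147 149 152 154 
[... 3590 characters left out ...]
52 152 155 159 156 113 103 114 122 123 126 121 125 129 128 130 134 135 134 133]
 [145 159 158 154 151 154 154 157 153 150 150 149 148 143 142 150 156 150 151 154 152 157 160 153 120 110 117 124 125 125 123 124 128 129 131 133 134 133]
 [141 146 148 145 147 153 151 157 153 151 152 148 147 148 146 148 154 153 150 154 152 154 158 160 147  98 119 122 127 126 126 127 127 129 131 130 133 130]
 [142 144 144 145 146 146 141 148 152 141 151 151 148 150 148 149 153 152 146 154 151 155 158 159 158 140  95 121 126 128 127 129 126 130 129 130 131 131]
 [139 141 145 147 146 143 139 142 145 139 142 141 139 142 150 149 152 156 147 154 152 152 156 157 159 157 115  86 123 128 130 130 128 128 129 129 132 130]]
```

The tail is where predicted (214.9,274.1), the cup hasn't moved (cross still at (231,278)), and there is no contact force. Lowering the rest of the way.

Request:
jog_arm:
  moves: [0,0,0.2,0,0,0,0.46,0,0,0.2,0,0,0,0.46,0,0,0.2,0,0,0,0.46,0,0,0.2,0,0,0,0.46,0,0,0.2,0,0,0,0.46,0,0,0.15,0,0,0,0.46,0,0,0,0,0,0,0.46,0,0,0,0,0,0,0.46]

```text
t: 17.05
eef_pos: [0.4362, -0.0604, 0.1043]
tool_rot: [-0.0, 0.568, 0.823, -0.0]
contact_force: [-0.5, 0.4, -0.9]
gripper_width: 0.465
grasp_force: 12.9
```

```bash
python3 look.py i_s
python3 - <<'E'
import cv2,numpy as np
np.set_printoptions(threshold=9**9,linewidth=250)
g=cv2.imread("pics/i_s.png",0); print(g[262:292,210:246])
E
```

```text
t 17.1 pos [436.4 -60.4 104.5] yang 20.84 shift [ 0.026 -0.01   0.045] turn [ 0.    -0.001 -0.04 ] w 0.456 gf 12.9 F [ 0.56  0.66 -0.95]
{'anvil_end': [238.0, 277.1], 'tail': [215.5, 283.6], 'foot': [229.4, 278.7], 'crown': [220.4, 237.2], 'fix_top': [237.7, 222.6], 'fix_bot': [241.1, 250.5], 'fl_a': [246.9, 262.4], 'fl_b': [230.7, 270.5], 'fl_c': [233.6, 246.6], 'fl_d': [217.8, 254.2]}
dark [216.5 283. ] [216, 282, 2, 3, 6]
[[154 154 153 151 151 151 149 151 153 154 155 159 122  92  95  81  74  79 102  63 114 160 164 170 167 171 173 172 171 176 182 150 140 129 107  84]
 [156 154 152 151 152 152 150 153 151 153 155 156 117  74  86  92  82  84 129 158 163 172 169 171 170 171 170 175 182 152 141 128  99  77  76  71]
 [155 155 154 152 153 154 149 150 152 153 154 155 118  77  84 100  92 170 166 169 165 169 172 171 182 183 189 155 143 129 108  78  80  72  78  74]
 [156 155 156 150 137 150 146 150 151 154 155 154 120  76  85 100  93 163 183 170 182 181 180 185 193 176 145 136 122  77  82  71  77  79  79  74]
 [158 157 157 155 149 150 148 150 150 150 156 152 116  77  87 101  79 106 166 191 1
[... 3039 characters left out ...]
53 153 151 151 149 151 157 153 150 154 153 157 159 160 149  92 109 114 118 124 130 130 134 132 133 134 134 132]
 [146 147 146 146 142 149 156 145 152 152 151 151 148 151 155 153 149 157 153 154 157 159 160 141  89 115 120 122 127 132 132 133 133 132 133 132]
 [147 148 148 144 140 143 145 139 142 141 140 142 150 149 153 155 149 153 153 153 156 161 160 158 116  82 117 123 125 130 131 133 131 131 132 130]
 [146 146 147 144 143 145 145 141 138 139 138 137 141 140 148 154 147 154 153 153 155 158 160 160 152  92  85  94 122 142 133 133 133 134 131 132]
 [148 148 147 146 146 142 147 141 140 138 138 138 135 137 141 148 148 150 156 150 153 157 159 160 163 146  94  72  94 106 102 116 126 131 144 146]]
```

The jaws straddle the wall with no contact and the foot is level with the cross. Easing part-way while following with the tool, then measuring.

Request:
jog_arm:
  moves: [0,-0.02,0.03,0,0,0,0.46,0,-0.03,0,0,0,0,0.465,0,-0.03,0,0,0,0,0.475,0,-0.03,0,0,0,0,0.485,0,-0.03,0,0,0,0,0.495,0,0,0,0,0,0,0.5,0,0,0,0,0,0,0.5,0,0,0,0,0,0,0.5]

```text
t: 17.77
eef_pos: [0.4338, -0.0615, 0.1039]
tool_rot: [0.0, 0.568, 0.823, 0.0]
contact_force: [0.3, 0.2, -1.8]
gripper_width: 0.495
grasp_force: 11.3
```

```bash
cat > look2.py <<'E'
from feat import *
import sys
wd=float(sys.argv[2])*85; th=(47-wd)/12*.27; 
S=cam("side"); s1=S[0]["color"]; cv2.imwrite("pics/%s.png"%sys.argv[1],s1)
go([436,-60,103.6],21)
for t in(0,2): p=pred(t,th,-22+wd/2,S); print(t,{k:p[k] for k in("anvil_end","tail","foot","fix_top","fix_bot")})
g=cv2.cvtColor(s1,cv2.COLOR_BGR2GRAY); n,l,st,ce=cv2.connectedComponentsWithStats((g<60).astype(np.uint8))
for i in range(1,n):
    if np.hypot(*(ce[i]-np.array(p["tail"])))<25 and st[i,4]<50: print("dark",ce[i].round(1),st[i].tolist())
np.set_printoptions(threshold=9**9,linewidth=250)
print(g[262:292,210:244])
E
python3 look2.py j_s .5
```

```text
t 17.8167 pos [433.7 -61.4 103.9] yang 20.84 shift [0.026 0.13  0.017] turn [ 0.002  0.001 -0.04 ] w 0.499 gf 11.26 F [ 0.7  -0.01 -1.63]
0 {'anvil_end': [235.8, 278.2], 'tail': [215.3, 284.3], 'foot': [229.2, 278.8], 'fix_top': [237.5, 223.0], 'fix_bot': [239.9, 251.3]}
2 {'anvil_end': [237.6, 277.6], 'tail': [217.1, 284.2], 'foot': [230.9, 278.4], 'fix_top': [237.2, 223.1], 'fix_bot': [240.6, 251.0]}
dark [224. 263.] [224, 263, 1, 1, 1]
dark [233.2 269. ] [232, 268, 3, 3, 5]
dark [230. 270.] [230, 270, 1, 1, 1]
dark [230.9 278.4] [230, 277, 3, 4, 7]
dark [216.5 283.1] [215, 282, 4, 3, 8]
[[155 154 152 152 152 151 149 152 156 155 143 143 172 155  96  93  63  82  77 117 157 163 170 169 169 172 173 171 174 188 171 153 195 169]
 [156 155 151 152 153 153 150 152 154 156 157 151 101  86  59  83  78 132 159 161 171 167 168 170 170 169 174 188 172 145 143 149 141 105]
 [155 156 154 152 155 152 150 152 152 153 158 153  81  72  92 113 162 166 169 166 171 185 184 183 186 190 173 144 144 143 100  99  84  71]
 [157 155 156 152 138 150 147 150 154 154 156 153  93  83 100 117 183 184 181 171 183 
[... 2967 characters left out ...]
135]
 [150 150 148 156 154 160 158 156 153 153 151 151 148 152 159 155 150 155 154 157 159 162 152 108 110 116 121 125 129 132 133 134 134 135]
 [147 147 147 146 142 149 156 145 152 154 150 151 150 150 156 155 150 156 153 154 157 162 159 121  96 117 119 125 129 132 131 133 132 134]
 [148 148 146 144 141 146 146 140 143 142 140 143 149 149 154 156 147 155 153 154 158 159 161 151  98  96 115 123 127 130 133 133 133 132]
 [148 149 148 145 144 145 145 140 138 140 138 138 140 140 147 157 148 154 155 153 155 158 161 161 147  97  88 106 125 140 134 134 133 132]
 [149 150 150 147 143 144 147 142 140 141 138 138 136 139 143 148 150 151 155 152 156 159 158 160 164 150  98  81  94  99 115 124 131 145]]
```

Request:
jog_arm:
  moves: [0,0,0,0,0,0,0.505,0,-0.01,0,0,0,0,0.51,0,-0.01,0,0,0,0,0.515,0,0,0,0,0,0,0.52,0,0,0,0,0,0,0.525,0,0,0,0,0,0,0.525,0,0,0,0,0,0,0.525,0,0,0,0,0,0,0.525]

```text
t: 18.48
eef_pos: [0.4332, -0.0616, 0.1038]
tool_rot: [-0.0, 0.568, 0.823, -0.0]
contact_force: [0.4, -0.1, -3.1]
gripper_width: 0.521
grasp_force: 7.0
```

```bash
cat > look3.py <<'E'
from feat import *
import sys
wd=float(sys.argv[2])*85; th=max(0,(47-wd)/12*.27)
S=cam("side"); s1=S[0]["color"]; cv2.imwrite("pics/%s.png"%sys.argv[1],s1)
go([436,-60,103.6],21)
for t in(0,2): p=pred(t,th,-22+min(wd,47)/2,S); print(t,{k:p[k] for k in("anvil_end","tail","foot","fix_top","fix_bot")})
g=cv2.cvtColor(s1,cv2.COLOR_BGR2GRAY); n,l,st,ce=cv2.connectedComponentsWithStats((g<60).astype(np.uint8))
for i in range(1,n):
    if np.hypot(*(ce[i]-np.array(p["tail"])))<25 and st[i,4]<50: print("dark",ce[i].round(1),st[i].tolist())
# cup motion against the picture before contact: lower part of the bowl
a=cv2.imread("pics/i_s.png",0)
for n0,r in dict(cup=(slice(284,296),slice(228,275)),right=(slice(262,292),slice(248,275))).items():
    print(n0,"shift px",np.round(cv2.phaseCorrelate(a[r].astype(np.float32),g[r].astype(np.float32),cv2.createHanningWindow((r[1].stop-r[1].start,r[0].stop-r[0].start),cv2.CV_32F)),2))
# fixed grip lean: bright ridge
gb=g.astype(float)
for v in range(222,252,3): print(v,g[v,226:252].tolist())
E
python3 look3.py k_s .525
```

```text
t 18.5333 pos [433.2 -61.6 103.9] yang 20.84 shift [0.026 0.159 0.013] turn [-0.002 -0.    -0.04 ] w 0.526 gf 6.99 F [ 0.27 -0.3  -1.51]
0 {'anvil_end': [236.0, 278.1], 'tail': [216.9, 284.2], 'foot': [230.7, 278.2], 'fix_top': [237.7, 222.9], 'fix_bot': [240.1, 251.3]}
2 {'anvil_end': [237.8, 277.5], 'tail': [218.7, 284.2], 'foot': [232.4, 277.8], 'fix_top': [237.4, 223.1], 'fix_bot': [240.9, 250.9]}
dark [232.5 268.8] [229, 267, 8, 5, 11]
dark [237. 273.] [237, 273, 1, 1, 1]
dark [230.3 278.2] [230, 276, 2, 5, 6]
dark [216.7 283.1] [216, 282, 3, 3, 7]Traceback (most recent call last):
  File "look3.py", line 13, in <module>
    print(n0,"shift px",np.round(cv2.phaseCorrelate(a[r].astype(np.float32),g[r].astype(np.float32),cv2.createHanningWindow((r[1].stop-r[1].start,r[0].stop-r[0].start),cv2.CV_32F)),2))
                        ~~~~~~~~^^^^^^^^^^^^^^^^^^^^^^^^^^^^^^^^^^^^^^^^^^^^^^^^^^^^^^^^^^^^^^^^^^^^^^^^^^^^^^^^^^^^^^^^^^^^^^^^^^^^^^^^^^^^^^^^^^^^^^^^^^^^^^^^^^^^^^^^^^^^^^^^^^^^^^^
    return _wrapfunc(a, 'round', decimals=decimals, out=out)
    return _wrapit(obj, method, *args, **kwds)
    conv = _array_converter(obj)
ValueError: setting an array element with a sequence. The requested array has an inhomogeneous shape after 1 dimensions. The detected shape was (2,) + inhomogeneous part.
```

```bash
sed -i 's/print(n0,"shift px",np.round(\(.*\),2))$/print(n0,"shift px",\1)/' look3.py; python3 look3.py k2_s .525 | tail -12
```

```text
cup shift px ((-0.671879631041211, 0.29262474024783547), 1.1711815115478303)
right shift px ((-0.37082641677129935, 0.06392211161702299), 0.999855335847831)
222 [100, 101, 97, 98, 94, 90, 99, 99, 113, 145, 197, 175, 51, 0, 26, 84, 154, 132, 109, 22, 27, 70, 108, 100, 101, 101]
225 [101, 102, 101, 99, 95, 89, 98, 99, 117, 114, 110, 116, 166, 128, 0, 8, 58, 110, 102, 48, 13, 52, 105, 97, 99, 100]
228 [98, 98, 101, 97, 94, 98, 96, 100, 128, 114, 113, 116, 135, 136, 19, 4, 44, 113, 101, 46, 13, 71, 161, 118, 96, 101]
231 [103, 99, 100, 100, 83, 101, 97, 95, 97, 116, 114, 115, 122, 143, 40, 2, 32, 91, 106, 76, 2, 49, 128, 98, 98, 99]
234 [101, 100, 100, 99, 93, 102, 100, 96, 94, 115, 117, 112, 115, 153, 108, 0, 22, 70, 108, 102, 86, 96, 98, 98, 100, 99]
237 [101, 100, 100, 98, 102, 101, 99, 94, 95, 115, 112, 111, 118, 150, 135, 0, 12, 54, 103, 90, 98, 99, 97, 96, 95, 105]
240 [103, 104, 104, 94, 104, 105, 98, 105, 147, 135, 108, 114, 117, 131, 137, 82, 96, 102, 102, 98, 98, 100, 100, 94, 105, 164]
243 [27, 5, 15, 17, 18, 5, 4, 34, 101, 141, 114, 114, 112, 116, 147, 92, 99, 99, 98, 100, 97, 99, 98, 94, 105, 164]
246 [14, 20, 16, 13, 13, 15, 8, 14, 7, 3, 26, 79, 110, 121, 149, 119, 94, 99, 99, 100, 99, 98, 94, 91, 102, 162]
249 [13, 10, 12, 10, 10, 15, 15, 12, 10, 11, 6, 27, 84, 108, 136, 135, 82, 96, 98, 96, 96, 92, 103, 166, 159, 156]
```

Foot is on the wall, the grip lean matches upright (slope 0.083 seen, 0.085 predicted), and the cup has moved only about 1 mm. Easing the rest of the way while following with the tool.

Request:
jog_arm:
  moves: [0,-0.01,0,0,0,0,0.53,0,-0.01,0,0,0,0,0.535,0,-0.01,0,0,0,0,0.54,0,-0.01,0,0,0,0,0.543,0,-0.01,0,0,0,0,0.546,0,0,0,0,0,0,0.547,0,0,0,0,0,0,0.547,0,0,0,0,0,0,0.547]

```text
t: 19.25
eef_pos: [0.4324, -0.062, 0.1039]
tool_rot: [-0.0, 0.568, 0.823, -0.0]
contact_force: [0.1, 0.2, -1.6]
gripper_width: 0.548
grasp_force: 4.0
```

```bash
python3 look3.py l_s .548
```

```text
t 19.3 pos [432.3 -62.  103.9] yang 20.84 shift [0.027 0.206 0.015] turn [-0.001  0.    -0.04 ] w 0.548 gf 4.06 F [ 0.42  0.57 -1.52]
0 {'anvil_end': [236.1, 278.1], 'tail': [218.2, 284.2], 'foot': [231.9, 277.7], 'fix_top': [237.7, 222.9], 'fix_bot': [240.1, 251.2]}
2 {'anvil_end': [237.8, 277.5], 'tail': [220.0, 284.1], 'foot': [233.6, 277.2], 'fix_top': [237.4, 223.0], 'fix_bot': [240.9, 250.9]}
dark [228. 261.] [228, 261, 1, 1, 1]
dark [232.  268.4] [229, 267, 7, 3, 7]
dark [236. 270.] [236, 270, 1, 1, 1]
dark [228.5 276. ] [228, 276, 2, 1, 2]
dark [230.2 279. ] [230, 278, 2, 3, 4]
dark [216.4 283.5] [215, 282, 4, 4, 8]
dark [225. 282.] [225, 282, 1, 1, 1]
cup shift px ((0.2433626979508432, -0.2520696841709098), 0.8717164571086565)
right shift px ((-0.23074425378756303, 0.20210254259309046), 0.7610426985187295)
222 [100, 100, 99, 97, 97, 88, 101, 104, 111, 134, 187, 187, 103, 0, 14, 54, 120, 129, 107, 21, 22, 71, 106, 101, 100, 101]
225 [100, 101, 99, 98, 95, 88, 96, 100, 118, 115, 114, 119, 156, 132, 4, 8, 47, 110, 102, 48, 14, 54, 107, 100, 99, 100]
228 [101, 100, 100, 98, 95, 
[... 231 characters left out ...]
01, 98, 95, 101, 99, 94, 88, 117, 118, 114, 118, 153, 106, 0, 22, 69, 109, 100, 86, 95, 99, 98, 98, 98]
237 [102, 100, 100, 99, 101, 100, 100, 95, 94, 116, 115, 116, 121, 152, 130, 0, 10, 54, 106, 91, 98, 100, 98, 97, 94, 106]
240 [103, 108, 106, 95, 106, 106, 96, 107, 161, 133, 111, 114, 116, 135, 134, 75, 101, 101, 101, 97, 98, 101, 98, 94, 106, 163]
243 [8, 9, 13, 13, 13, 4, 11, 59, 124, 132, 116, 115, 114, 122, 139, 85, 101, 101, 97, 100, 97, 98, 97, 94, 108, 165]
246 [17, 19, 19, 18, 14, 9, 11, 13, 2, 12, 42, 92, 110, 121, 150, 102, 98, 99, 99, 100, 99, 97, 98, 91, 102, 161]
249 [17, 9, 10, 11, 13, 13, 11, 9, 15, 10, 5, 43, 109, 110, 149, 122, 92, 96, 97, 97, 95, 95, 103, 165, 160, 157]
```

Grip now 4 N at 0.548. To confirm the lever has reached its stop I'll ease slightly more: the grip should drop sharply once it is off the spring.

Request:
jog_arm:
  moves: [0,0,0,0,0,0,0.548,0,0,0,0,0,0,0.549,0,0,0,0,0,0,0.549,0,0,0,0,0,0,0.549,0,0,0,0,0,0,0.549,0,0,0,0,0,0,0.549,0,0,0,0,0,0,0.549,0,0,0,0,0,0,0.549]

```text
t: 19.97
eef_pos: [0.4324, -0.062, 0.1039]
tool_rot: [0.0, 0.568, 0.823, 0.0]
contact_force: [-0.5, -0.3, -2.3]
gripper_width: 0.548
grasp_force: 3.7
```

Run:
```python
from h import *
for k in range(3):
    go([432,-62,103.6],21); cam("top")
for n in "ijkl":
    g=cv2.imread(f"pics/{n}_s.png",0).astype(float)
    e=[]
    for v in range(226,250):
        r=g[v,236:245]; d=np.diff(r); 
        # right edge of the fixed grip: strongest fall, sub-pixel
        i=int(np.argmin(d)); w=np.clip(-d[max(0,i-1):i+2],0,None); e.append((v,236+.5+(w*np.arange(max(0,i-1),i+2)[:len(w)]).sum()/w.sum()))
    e=np.array(e); p=np.polyfit(e[:,0],e[:,1],1); k=abs(e[:,1]-np.polyval(p,e[:,0]))<.8; p=np.polyfit(e[k,0],e[k,1],1); print(n,"slope",p[0].round(3),"u240",np.polyval(p,240).round(2),k.sum())
```

```text
t 19.9667 pos [432.4 -62.  103.9] yang 20.83 shift [ 0.005 -0.019  0.015] turn [ 0.001 -0.    -0.042] w 0.548 gf 3.69 F [-0.51 -0.32 -2.31]
t 20.0167 pos [432.4 -61.9 103.9] yang 20.84 shift [ 0.004 -0.018  0.014] turn [ 0.   -0.   -0.04] w 0.547 gf 3.69 F [ 0.16 -0.28 -2.39]
t 20.0667 pos [432.4 -62.  103.9] yang 20.84 shift [ 0.005 -0.018  0.016] turn [ 0.001  0.001 -0.04 ] w 0.549 gf 3.68 F [ 0.56  0.61 -1.72]
i slope 0.147 u240 241.03 24
j slope 0.102 u240 240.45 24
k slope 0.074 u240 240.51 24
l slope 0.056 u240 240.4 24
```

Request:
jog_arm:
  moves: [0,0,0,0,0,0,0.55,0,0,0,0,0,0,0.55,0,0,0,0,0,0,0.55,0,0,0,0,0,0,0.55,0,0,0,0,0,0,0.55,0,0,0,0,0,0,0.55,0,0,0,0,0,0,0.55,0,0,0,0,0,0,0.55]

```text
t: 20.78
eef_pos: [0.4323, -0.062, 0.1039]
tool_rot: [-0.0, 0.568, 0.823, -0.0]
contact_force: [0.4, -0.0, -1.4]
gripper_width: 0.551
grasp_force: 2.0
```

The drop is now sharp (1.7 N per 0.001), so the lever is on its stop. Setting a slightly firmer grip below the kink and taking the last look.

Request:
jog_arm:
  moves: [0,0,0,0,0,0,0.5495,0,0,0,0,0,0,0.5494,0,0,0,0,0,0,0.5494,0,0,0,0,0,0,0.5494,0,0,0,0,0,0,0.5494,0,0,0,0,0,0,0.5494,0,0,0,0,0,0,0.5494,0,0,0,0,0,0,0.5494]

```text
t: 21.45
eef_pos: [0.4323, -0.062, 0.1039]
tool_rot: [-0.0, 0.568, 0.823, -0.0]
contact_force: [-0.2, -1.1, -1.4]
gripper_width: 0.553
grasp_force: 2.4
```

Run:
```python
from h import *
go([432,-62,103.6],21)
s=cam("side")[0]["color"]; t=cam("top")[0]["color"]
f=lambda i,x,y,w,h,k:cv2.resize(i[y:y+h,x:x+w],None,fx=k,fy=k,interpolation=cv2.INTER_CUBIC)
a=f(s,200,205,75,100,6); b=cv2.imread("pics/i_s.png"); cv2.imwrite("pics/z.png",cv2.convertScaleAbs(a,alpha=1.3,beta=10))
```

```text
t 21.45 pos [432.3 -62.  103.9] yang 20.84 shift [ 0.004 -0.017  0.015] turn [-0.001  0.    -0.041] w 0.553 gf 2.35 F [-0.18 -1.08 -1.4 ]
```

View pics/z.png

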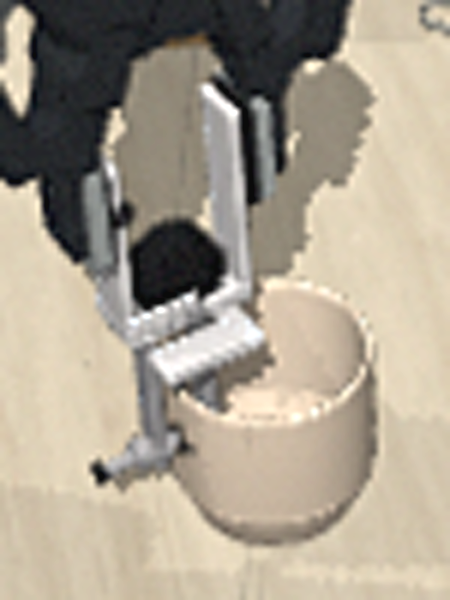

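The final view shows the gauge upright with its flange above the rim and the inner jaw inside. The foot is on the cross at side px (230,278), the tail is at (217,283), and the cup is standing in place. Grip and pose are steady.

```bash
python3 -c "
from station import *
print(hand_in())"
```

```text
the job is handed in; nothing more can be done
None
```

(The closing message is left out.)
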